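# Draw the blue plate carrier from a leaning stack and stand it in the developing tank

## Robot

A 7-joint arm with a two-finger parallel gripper is mounted at the origin on a cart in front of the work surface, level with it; the furniture and walls round the work are solid. World frame = base frame: x ahead of the robot, y to its left, z up, the work surface at z = 0. Lengths are in m, angles in rad, forces in N, time in s.
With the tool pointing down it reaches from about 0.4 to 0.85 m from the base axis. Payload 4.5 kg.
Tool frame: the origin (TCP) lies at the very end of the fingers, on their centre line; the grasp point (between the pads) lies 19 mm behind it; z points along the fingers, y is the direction in which the jaws open and shut (so a half turn about z gives the same grasp; the last joint's range is limited). The gripper opens to 85 mm and grips with 20 to 120 N. Pads are 22 mm wide; open, the fingers measure 114 mm over their backs; the gripper's body (76 mm by 85 mm) begins 54 mm behind the grasp point. The pads swing forward as they close: fully open they stand 13 mm farther back than shut.
Start: joints at [1.199, 0.689, -0.195, 1.565, 0.157, 0.902, -0.215], TCP at [0.247, -0.574, 0.231] pointing down, gripper open.
Joint ranges: [-3.01, 3.01], [-0.46, 2.08], [-1.47, 1.51], [0.13, 2.56], [-1, 4.14], [0.04, 2.09], [-2.66, 2.66]. Speed limits (rad/s): [2.57, 2.57, 3.14, 3.14, 3.14, 3.14, 3.14].

## Interface

Orientations are given as a unit quaternion [x, y, z, w].
In Python, from plant import arm, imaging gives the robot as it stands. Calls block until the motion is done:
- arm.movep(position, orientation): joint-space move of the TCP to a pose.
- arm.move_linear(position, v=0.15, attitude=None, stop_force=None): straight line of the TCP; attitude=None keeps the orientation; v is the mean speed in m/s. With stop_force (N) it stops when the force on the tool has changed by that much, and returns True; else False.
- arm.movej(angles): joint-space move.
- arm.gripper_to(opening, grasp_force=None): finger opening in m; grasp_force is the grip in N (None keeps the last); returns when the fingers have stopped.
- arm.sleep(seconds).
- arm.solve_ik(position, orientation): joint angles nearest the present ones, or None.
- arm.sense(): the state.
- imaging.read_camera(name): name is "scene" or "top" or "wrist"; returns the picture (480x640x3 uint8, red, green, blue); there is no depth.
- imaging.camera_params(name): a dict with "fov_y" (degrees; the focal length in pixels is half the picture's height over the tangent of half this angle, whatever the lens; pixels are square), "cx", "cy" (the principal point, pixels), "dist" ([k1, k2, p1, p2, k3] as OpenCV has them; the pictures are not rectified), "R" (3x3) and "t" (3): a world point X has camera coordinates R X + t. Camera axes: x right, y down, z forward; pixel columns grow to the right and rows downward; lengths in m; the calibration is good to about 2 mm. A picture is of the moment at which its call begins: read the wrist's pose just before it. camera_params takes no time and is no camera call; for the wrist camera it gives the pose at the moment of the call.
A pose or a line that the arm cannot do raises arm.IKError and nothing moves.
- arm.sign_off(): hands the job in, once; it reports no verdict.
Trained networks look in the newest picture that a camera, given by its name, has taken for a name from the list of things; names that differ only in an ending like _2 or _b are one class to them, and where a whole thing is asked for, a point or a joint stands for the part that bears it (a point fixed in the world has none). Each returns a list of dicts, best first, with "p" (0 to 1); they miss things now and then, are a little off and sometimes report something else, mostly with a low value. They report only what shows in the picture. A call takes as long as a camera call.
- imaging.recognise(camera, query): "extent" ([left, top, right, bottom] in pixels, round what is visible of it).
The state is a dict: "t": time; "joint_pos": joint angles; "joint_velocities": joint speeds; "tau": joint torques, N m; "position": TCP position; "eef_rot": TCP orientation; "wrist_force": force on the tool from outside, world axes, zero at the start; "torque": the same for the moment, N m; "opening": finger opening in m.
Only numpy, scipy, OpenCV 4.12 (cv2) and the standard library are available. Lean on these libraries where they do the work, as an engineer would, in place of code of your own. Each camera call takes 0.05 s, during which the arm holds its last target. There are 200 camera calls.

## Task

Three coloured plate carriers lean in a stack against the back wall of the aluminium stand. Draw the blue one straight out by its tab, right clear of the others, without toppling the other two or pulling them out of place, lower it into the middle of the open clear tank until it stands on the tank's floor, and only then let go.

Things in the scene. Friction and masses are not known exactly. Their poses are not given: they have to be found in the camera images.
- blue_carrier_mid (a point): blue carrier, leaning in a face-to-face stack, order varies: panel 140 wide (own y) x 110 high (own z) x 8 thick (own x, to the back wall), white plate in blue frame, 150 g; tab 26 wide x 45 high x 8 on top, in the middle. Point: centre, half-way up the whole 155; the tab is 32.5 to 77.5 above it. All tabs stand side by side, clear above the 110 mm shoulders and the lower wall: pinch front to back, draw along own z.
- red_carrier_mid (a point): red plate carrier, same shape and size as the blue one but red, its tab 46 mm to the left side (own y +46 mm). Point and axes as for the blue one.
- yellow_carrier_mid (a point): yellow plate carrier, same shape and size as the blue one but yellow, its tab 46 mm to the right side (own y -46 mm). Point and axes as for the blue one.
- tank_floor (a point): middle of the inner floor of the fixed tank: open top, clear walls, black rim and base; inside 50 mm (own x) by 180 mm (own y), floor 10 mm above the worktop, rim 90 mm above that floor; own z up. A carrier goes in with its width along the tank's own y and, let go, leans a little against a long wall.

How it is judged:
By the outcome, as a careful person would: the job done as asked, in the order asked, and still so for the second after the job is handed in, with the robot touching nothing.
It also fails if it takes over 42 s, if anything falls off the work surface, if the arm or the gripper's body presses on something with over 40 N, if the wrist force passes 120 N, or if a joint passes its speed limit or range.

## Working session

There is one attempt and no reset: what is moved stays moved. The work goes in short steps, each a Python script; the robot and the scene stay as the last script left them, time stands still between calls to the robot, and variables do not carry over. Pictures are saved under pics/ and viewed, about 8 in all and at most 12, crops included, and the job is handed in when it is done.

```bash
mkdir -p pics; ls
python3 - <<'E'
from plant import arm, imaging
import cv2, numpy as np
for n in ["scene","top"]:
    im=imaging.read_camera(n); cv2.imwrite(f"pics/{n}0.png",im[:,:,::-1])
    p=imaging.camera_params(n); print(n,{k:np.round(v,4).tolist() for k,v in p.items()})
    for q in ["blue_carrier_mid","red_carrier_mid","yellow_carrier_mid","tank_floor"]:
        print(q,[(np.round(d["extent"],0).tolist(),round(d["p"],2)) for d in imaging.recognise(n,q)[:3]])
s=arm.sense(); print(s["t"],s["eef_rot"],s["opening"])
E
```

```text
pics
scene {'fov_y': 43.7815, 'cx': 305.4311, 'cy': 234.9222, 'dist': [0.049, 0.0, 0.0, 0.0, 0.0], 'R': [[-0.6102, -0.7922, 0.0085], [-0.5191, 0.3917, -0.7596], [0.5985, -0.4679, -0.6503]], 't': [0.316, 0.3628, 0.7885]}
blue_carrier_mid [([152.0, 236.0, 237.0, 274.0], 0.64)]
red_carrier_mid [([156.0, 244.0, 213.0, 278.0], 0.84)]
yellow_carrier_mid [([159.0, 230.0, 256.0, 337.0], 0.98)]
tank_floor [([369.0, 168.0, 456.0, 265.0], 0.63)]
top {'fov_y': 44.1622, 'cx': 317.9945, 'cy': 235.4754, 'dist': [0.0232, 0.0, 0.0, 0.0, 0.0], 'R': [[-0.0248, -0.9997, -0.0008], [-0.9793, 0.0244, -0.201], [0.201, -0.0042, -0.9796]], 't': [0.0062, 0.5655, 1.2197]}
blue_carrier_mid [([211.0, 220.0, 258.0, 257.0], 0.83), ([192.0, 219.0, 257.0, 244.0], 0.71)]
red_carrier_mid [([189.0, 222.0, 260.0, 246.0], 0.88)]
yellow_carrier_mid [([190.0, 228.0, 257.0, 264.0], 0.78)]
tank_floor [([390.0, 229.0, 494.0, 287.0], 0.55)]
0.5 [ 9.79481631e-01  2.01533457e-01 -9.34821219e-06 -1.35641912e-06] 0.08554806646285427
```

Run:
```python
import cv2
a=cv2.imread("pics/scene0.png")[140:350,120:480];b=cv2.imread("pics/top0.png")[190:310,160:520]
a=cv2.resize(a,None,fx=2.2,fy=1.65,interpolation=3) if 0 else cv2.resize(a,None,fx=2.2,fy=2.2,interpolation=3)
cv2.imwrite("pics/sc.png",a);cv2.imwrite("pics/tc.png",cv2.resize(b,None,fx=2.2,fy=2.2,interpolation=3))
```

```text
(no output)
```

View pics/sc.png

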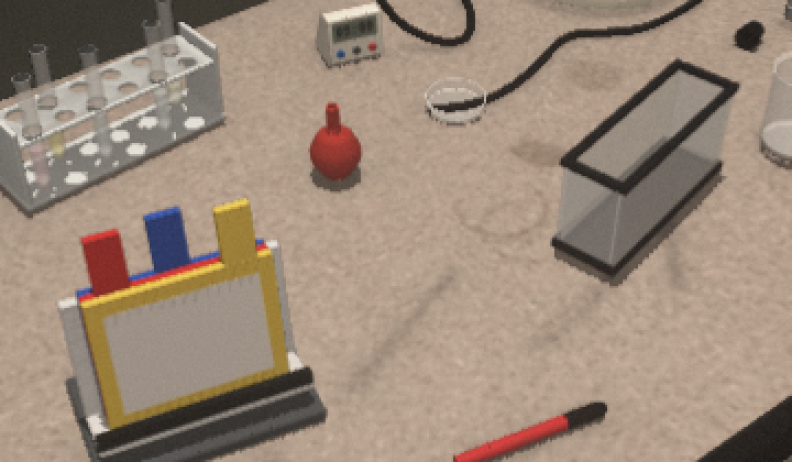

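View pics/tc.png

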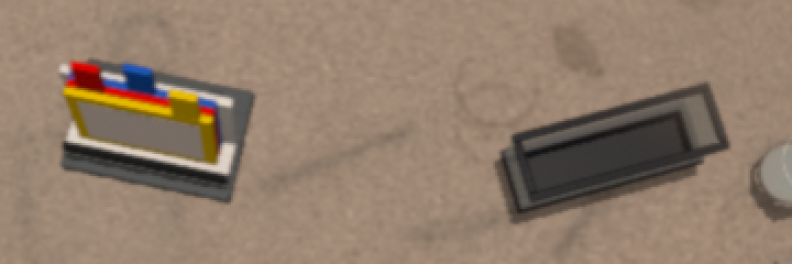

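Scene view shows the stack, front to back, as yellow, red, blue, so blue is next to the back wall. Blue tab's top front edge is at crop (145,215)-(181,209) in the scene view and about (123,68)-(153,70) in the top view. The tank is on the right, with rim corners (562,162), (680,62), (738,86) and (625,187). I'll triangulate roughly now.

```bash
cat > h.py <<'E'
from plant import arm, imaging
import cv2, numpy as np
from scipy.optimize import least_squares
from scipy.spatial.transform import Rotation as Rot
def KD(p):
    f=240/np.tan(np.radians(p["fov_y"]/2)); return np.array([[f,0,p["cx"]],[0,f,p["cy"]],[0,0,1.]]),np.array(p["dist"])
def proj(p,X):
    K,D=KD(p); return cv2.projectPoints(np.asarray(X,float).reshape(-1,1,3),cv2.Rodrigues(np.array(p["R"]))[0],np.array(p["t"]),K,D)[0][:,0]
def tri(obs):
    return least_squares(lambda X:np.concatenate([proj(p,X)[0]-uv for p,uv in obs]),[0.6,0,0.1])
def onz(p,uv,z):
    K,D=KD(p); n=cv2.undistortPoints(np.array([[uv]],float),K,D)[0,0]; R=np.array(p["R"]);C=-R.T@p["t"];d=R.T@[n[0],n[1],1]
    return C+d*(z-C[2])/d[2]
def rz(yaw,lean=0):  # tool down, tool y along yaw dir; lean tilts tool about jaw-normal axis
    pass
E
python3 - <<'E'
from h import *
S=imaging.camera_params("scene");T=imaging.camera_params("top")
s=lambda u,v:np.array([u/2.2+120,v/2.2+140]);t=lambda u,v:np.array([u/2.2+160,v/2.2+190])
for n,a,b in [("blueTL",s(145,214),t(123,67)),("blueTR",s(181,209),t(153,69)),("redTL",s(83,237),t(71,64)),("yelTL",s(215,206),t(168,93)),("yelTR",s(250,201),t(198,94)),("yelpanTL",s(83,305),t(65,91)),("yelpanTR",s(272,250),t(217,121)),
 ("tankA",s(562,162),t(513,135)),("tankB",s(680,60),t(709,84)),("tankC",s(738,86),t(729,147)),("tankD",s(625,188),t(520,195))]:
    r=tri([(S,a),(T,b)]);print(n,r.x.round(4),r.fun.round(1), onz(T,b,0.1).round(3) if 'tank' in n else '', onz(S,a,0.1).round(3) if 'tank' in n else '')
E
```

```text
blueTL [0.5754 0.1916 0.1785] [-0.1 -0.   0.1  0.1]  
blueTR [0.574  0.1652 0.1706] [-0.6 -0.1  0.6  0.5]  
redTL [0.5791 0.2376 0.179 ] [-0.2 -0.   0.2  0.2]  
yelTL [0.5494 0.1504 0.1825] [-0.4 -0.1  0.4  0.3]  
yelTR [0.5486 0.1237 0.1744] [-1.  -0.2  1.   0.8]  
yelpanTL [0.5646 0.2524 0.1335] [-0.2 -0.   0.2  0.1]  
yelpanTR [0.5346 0.1141 0.131 ] [ 0.5  0.1 -0.5 -0.4]  
tankA [ 0.52   -0.1648  0.0899] [-0.5 -0.1  0.4  0.4] [ 0.519 -0.163  0.1  ] [ 0.51  -0.156  0.1  ]
tankB [ 0.564  -0.3535  0.0932] [-0.7 -0.1  0.5  0.5] [ 0.564 -0.351  0.1  ] [ 0.556 -0.346  0.1  ]
tankC [ 0.5037 -0.3673  0.0915] [-0.3 -0.   0.2  0.2] [ 0.503 -0.364  0.1  ] [ 0.496 -0.357  0.1  ]
tankD [ 0.4573 -0.1702  0.1008] [-2.7 -0.4  2.1  2.3] [ 0.462 -0.166  0.1  ] [ 0.454 -0.174  0.1  ]
```

```bash
cat >> h.py <<'E'
def down(th,lean=0):
    """tool z down, tool x at heading th deg; then tilt about horizontal tool x by lean deg (signed)"""
    a=np.radians(th); x=np.array([np.cos(a),np.sin(a),0]); R=np.column_stack([x,[np.sin(a),-np.cos(a),0],[0,0,-1]])
    return (Rot.from_rotvec(np.radians(lean)*x)*Rot.from_matrix(R)).as_quat()
E
python3 - <<'E'
from h import *
for th in (78,-102):
  for P in ([0.52,0.178,0.33],[0.57,0.178,0.40]):
    q=arm.solve_ik(P,down(th)); print(th,P,None if q is None else np.round(q,2))
for th in (103,-77):
    q=arm.solve_ik([0.511,-0.262,0.35],down(th)); print(th,None if q is None else np.round(q,2))
    q=arm.solve_ik([0.511,-0.262,0.13],down(th)); print(th,None if q is None else np.round(q,2))
p=imaging.camera_params("wrist");s=arm.sense();R=Rot.from_quat(s["eef_rot"]).as_matrix()
print("cam in tool",R.T@(-np.array(p["R"]).T@p["t"]-s["position"]),"\naxes",(np.array(p["R"])@R).round(3),p["fov_y"],p["dist"])
E
```

```text
78 [0.52, 0.178, 0.33] [-0.04  0.53 -0.62  1.64  0.34  1.08 -0.96]
78 [0.57, 0.178, 0.4] [-0.01  0.56 -0.67  1.37  0.34  1.33 -0.9 ]
-102 [0.52, 0.178, 0.33] [ 0.25  0.73 -1.25  1.63  0.71  1.31  1.81]
-102 [0.57, 0.178, 0.4] [ 0.21  0.73 -1.25  1.36  0.68  1.52  1.95]
103 [ 0.74  0.54 -0.6   1.54  0.32  1.16  0.31]
103 [ 0.63  0.79 -0.41  1.8   0.49  0.65  0.16]
-77 [ 0.19  0.51  0.34  1.57 -0.19  1.09 -2.34]
-77 [ 0.21  0.79  0.32  1.83 -0.41  0.59 -2.13]
cam in tool [ 0.07594473  0.00024358 -0.1426744 ] 
axes [[ 0.001  1.    -0.   ]
 [-0.956  0.001 -0.293]
 [-0.293  0.001  0.956]] 60.502488602388446 [0.00160602 0.         0.         0.         0.        ]
```

Run:
```python
from h import *
arm.movep([0.565,0.178,0.33],down(78))
p=imaging.camera_params("wrist");im=imaging.read_camera("wrist");cv2.imwrite("pics/w1.png",im[:,:,::-1])
import pickle;pickle.dump(p,open("w1.pkl","wb"))
s=arm.sense();print(s["t"],s["position"],s["eef_rot"],s["joint_pos"].round(2) if hasattr(s["joint_pos"],"round") else s["joint_pos"])
for q in ["blue_carrier_mid","red_carrier_mid","yellow_carrier_mid"]:
    print(q,[(np.round(d["extent"],0).tolist(),round(d["p"],2)) for d in imaging.recognise("wrist",q)[:3]])
```

```text
3.4417 [0.56539236 0.17684488 0.32981875] [ 7.77731479e-01  6.28596558e-01 -2.34936384e-04  2.42570878e-04] [-0.06  0.58 -0.57  1.52  0.33  1.14 -0.9 ]
blue_carrier_mid [([309.0, 123.0, 335.0, 283.0], 0.82)]
red_carrier_mid [([302.0, 123.0, 324.0, 260.0], 0.8), ([309.0, 122.0, 331.0, 286.0], 0.69)]
yellow_carrier_mid [([277.0, 122.0, 311.0, 296.0], 0.88)]
```

View pics/w1.png

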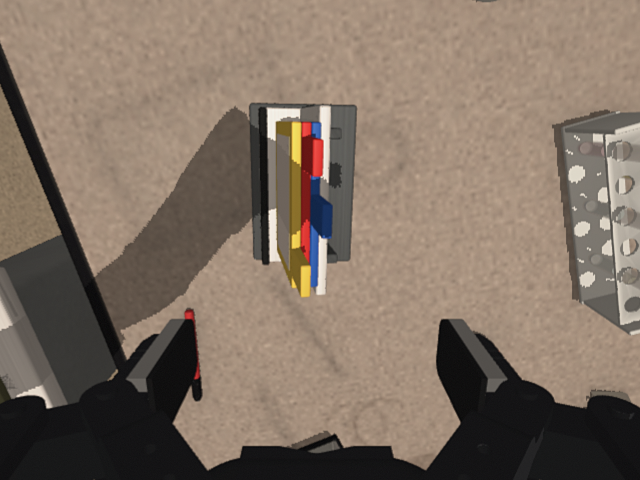

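The wrist view confirms yellow, red, blue from left (front) to right (wall), with the blue tab near (321,215). I'll zoom in for corner picks.

Run:
```python
import cv2,numpy as np
w=cv2.resize(cv2.imread("pics/w1.png")[115:300,265:345],None,fx=3.2,fy=3.2,interpolation=2)
s=cv2.resize(cv2.imread("pics/scene0.png")[225:345,150:265],None,fx=4.6,fy=4.6,interpolation=2)
c=np.zeros((592,256+529,3),np.uint8);c[:592,:256]=w;c[:552,256:]=s
cv2.imwrite("pics/z.png",c)
```

```text
(no output)
```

View pics/z.png

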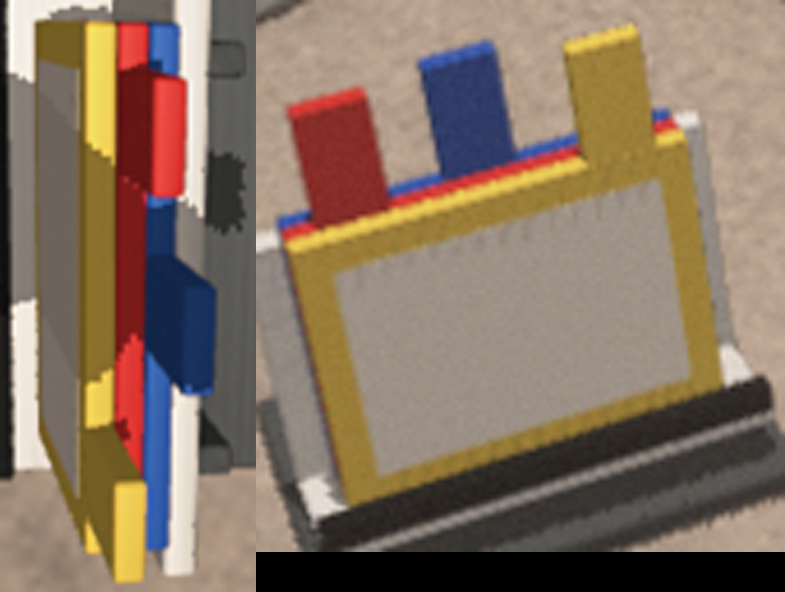

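Left half (wrist ×3.2): tab top faces are yellow (114,482)-(145,581), red (153,74)-(186,196) and blue (184,285)-(215,392). Right half (scene ×4.6): front tab corners and yellow panel corners are sharp. I'll fit a stack model to these points.

```bash
cat > fit.py <<'E'
from h import *
import pickle
W=pickle.load(open("w1.pkl","rb"));S=imaging.camera_params("scene")
w=lambda u,v:(W,np.array([u/3.2+265-.3,v/3.2+115-.3]));s=lambda u,v:(S,np.array([(u-256)/4.6+150-.4,v/4.6+225-.4]))
# carrier idx(0 y,1 r,2 b), own pt (x front -4/back 4, y, z from bottom)
c={0:-46,1:46,2:0};F,B,L,Rr=-4,4,13,-13
def tab(i,f,l): return (i,f,c[i]+l,155)
O=[(tab(1,F,L),w(153,74)),(tab(1,B,L),w(186,78)),(tab(1,F,Rr),w(153,194)),(tab(1,B,Rr),w(184,196)),
(tab(0,F,L),w(114,482)),(tab(0,B,L),w(145,484)),(tab(0,F,Rr),w(115,581)),(tab(0,B,Rr),w(144,581)),
(tab(2,F,L),w(184,285)),(tab(2,B,L),w(215,290)),(tab(2,F,Rr),w(185,390)),(tab(2,B,Rr),w(213,392)),
((0,F,70,110),w(84,22)),((0,B,70,110),w(116,22)),
(tab(1,F,L),s(290,107)),(tab(1,F,Rr),s(364,94)),(tab(2,F,L),s(421,67)),(tab(2,F,Rr),s(491,52)),
(tab(0,F,L),s(566,50)),(tab(0,F,Rr),s(637,34)),((0,F,70,110),s(290,252)),((0,F,-70,110),s(686,138))]
def world(v,i,x,y,z):
    R=Rot.from_euler("ZY",v[3:5]).as_matrix(); return v[:3]+R@(np.array([x+8*i,y,z+[0,v[5],v[6]][i]])*1e-3)
def res(v): return np.concatenate([np.concatenate([proj(p,world(v,*q))[0]-uv for q,(p,uv) in O]),v[5:]/4])
r=least_squares(res,[0.53,0.18,0.025,-.21,.17,0,0],x_scale=[.01,.01,.01,.1,.1,5,5],loss="soft_l1")
print("bottom yellow",r.x[:3].round(4),"yaw,lean deg",np.degrees(r.x[3:5]).round(2),"dz",r.x[5:].round(2))
print(r.fun[:-2].reshape(-1,2).round(1).tolist())
print("sd",np.sqrt(np.diag(np.linalg.inv(r.jac.T@r.jac)))*[1e3,1e3,1e3,57,57,1,1])
print("blue tab top centre",world(r.x,2,0,0,155),"bottom",world(r.x,2,0,0,0));np.save("fit.npy",r.x)
E
python3 fit.py
```

```text
bottom yellow [0.5281 0.19   0.0272] yaw,lean deg [-13.06  12.29] dz [ 0.11 -0.83]
[[-0.1, 0.7], [0.8, -0.5], [-0.7, 0.9], [0.6, 0.2], [-0.2, -0.9], [0.5, -2.1], [-0.7, -0.1], [0.4, -0.8], [-0.3, -0.2], [0.6, -2.1], [-1.4, 1.2], [0.2, 0.1], [-0.1, -0.3], [-0.1, -0.1], [0.2, 1.3], [1.1, -0.5], [0.3, 0.2], [1.3, -1.0], [0.1, -0.1], [0.6, -1.0], [0.1, -0.7], [0.3, -1.0]]
sd [2.74504595 0.8730043  1.27468005 0.42177839 1.14270572 1.76356379
 1.27901853]
blue tab top centre [0.5752771  0.17903206 0.17445373] bottom [0.5431268  0.18649054 0.02300826]
```

```bash
cat >> h.py <<'E'
v=np.load("fit.npy");RO=Rot.from_euler("ZY",v[3:5]).as_matrix()
QG=down(90+np.degrees(v[3]),np.degrees(v[4]))
def own(x,y,z): return v[:3]+RO@(np.array([x+16,y,z+v[6]])*1e-3)   # blue carrier frame, mm from its bottom
E
python3 - <<'E'
from h import *
arm.movep(own(0,0,190),QG); arm.gripper_to(0.042,30)
arm.move_linear(own(0,0,158),v=0.06)
p=imaging.camera_params("wrist");im=imaging.read_camera("wrist")[:,:,::-1].copy()
R=Rot.from_quat(arm.sense()["eef_rot"]).as_matrix();print((R@[0,0,-1]).round(3),RO[:,2].round(3),(R[:,1]@RO[:,0]).round(3))
for x in(-4,4):
  for y in(-13,13):
    u=proj(p,own(x,y,155))[0];print(u.round(1));
big=cv2.resize(im[180:480,150:490],None,fx=2,fy=2,interpolation=2)
for x in(-4,4):
  for y in(-13,13):
    u=proj(p,own(x,y,155))[0];cv2.drawMarker(big,tuple(int(k) for k in (u-[150,180])*2),(0,255,0),0,10)
cv2.imwrite("pics/w2.png",big);s=arm.sense();print(s["t"],s["opening"],s["position"]-own(0,0,158))
E
```

```text
[ 0.207 -0.048  0.977] [ 0.207 -0.048  0.977] 1.0
[302.8 350.8]
[302.2 291. ]
[322.7 350.8]
[323.1 291. ]
5.3833 0.04194231970668794 [0.00028457 0.00018528 0.00023152]
```

View pics/w2.png

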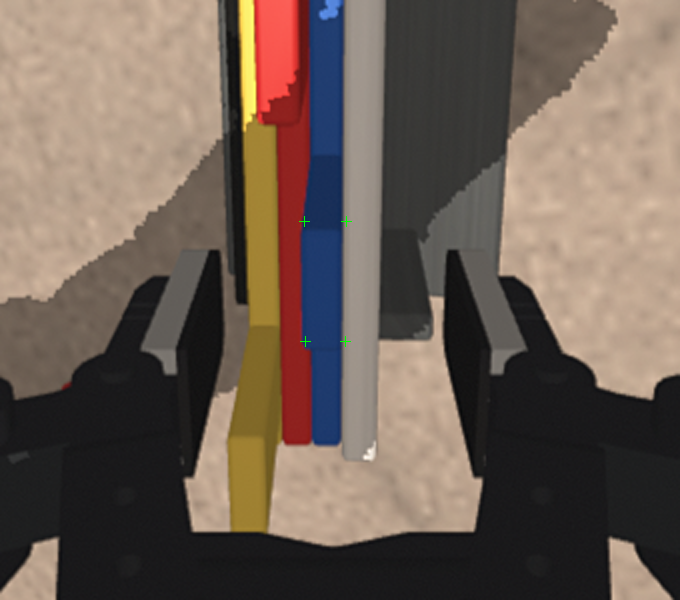

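The tab top shows at crop x 302-343, y 229-348, about 2 mm toward the front from the mid-line between the pads (column 333). I'll shift the tool 2 mm forward, go down and grip.

Run:
```python
from h import *
print(arm.move_linear(own(-2,-1,121),v=0.05,stop_force=8))
f0=np.array(arm.sense()["wrist_force"])
arm.gripper_to(0.018); print("pre",(np.array(arm.sense()["wrist_force"])-f0).round(1))
arm.gripper_to(0.0,grasp_force=45); s=arm.sense()
print(s["t"],s["opening"],(np.array(s["wrist_force"])-f0).round(1),(RO.T@(np.array(s["position"])-own(-2,-1,121))*1e3).round(2))
S=imaging.read_camera("scene");cv2.imwrite("pics/s2.png",cv2.resize(S[190:350,130:290,::-1],None,fx=3,fy=3,interpolation=2))
```

```text
False
pre [0.1 0.3 0.1]
6.8667 0.007591591998739901 [0.6 0.2 0.7] [0.26 0.06 0.18]
```

View pics/s2.png

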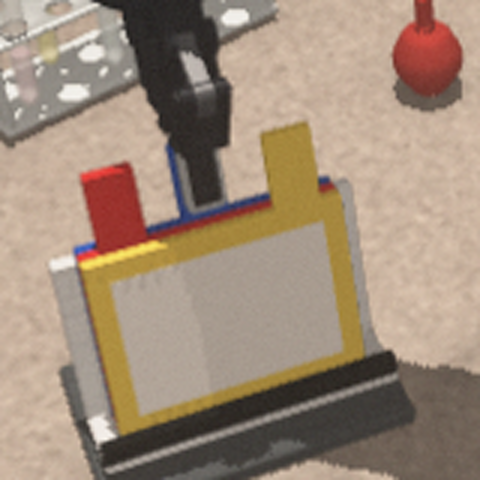

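Run:
```python
from h import *
print(arm.solve_ik(own(-2,-1,121+190),QG) is not None)
for d in (15,60,110,190):
    print(d,arm.move_linear(own(-2,-1,121+d),v=0.05 if d<120 else .08),np.round(arm.sense()["wrist_force"],1),round(arm.sense()["opening"],4))
s=arm.sense();print(s["t"])
S=imaging.read_camera("scene");cv2.imwrite("pics/s3.png",S[60:350,100:480,::-1].repeat(2,0).repeat(2,1))
```

```text
True
15 False [ 0.1 -1.  -1.6] 0.0075
60 False [-0.4  0.  -1.3] 0.0076
110 False [-0.6 -0.6 -1.7] 0.0074
190 False [ 0.   0.2 -1.4] 0.0074
10.7167
```

View pics/s3.png

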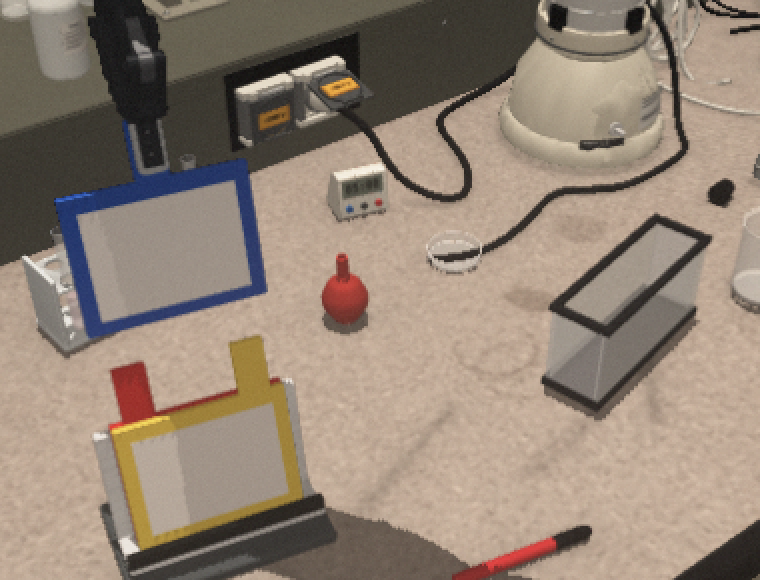

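Blue is clear of the stack, and red and yellow are still standing in the stand. Next: level the carrier and go above the tank.

Run:
```python
from h import *
QT=down(102.9); c=np.array([0.510,-0.261])
p=np.array(arm.sense()["position"]); 
arm.move_linear([p[0]-.03,p[1],0.36],v=0.08,attitude=down(90+np.degrees(v[3])))
arm.move_linear([*c,0.36],v=0.15,attitude=QT)
arm.move_linear([*c,0.26],v=0.1)
s=arm.sense();print(s["t"],s["opening"],s["position"],np.round(s["wrist_force"],1))
S=imaging.read_camera("scene")[60:300,330:500];T=imaging.read_camera("top")[190:310,370:520];W=imaging.read_camera("wrist")
import pickle;pickle.dump(imaging.camera_params("wrist"),open("w4.pkl","wb"));cv2.imwrite("pics/w4.png",W[:,:,::-1])
o=np.zeros((600,800,3),np.uint8);o[:480,:340]=cv2.resize(S,None,fx=2,fy=2);o[:360,345:795]=cv2.resize(T,None,fx=3,fy=3);o[365:600,345:658]=cv2.resize(W,(313,235))
cv2.imwrite("pics/o4.png",o[:,:,::-1])
```

```text
15.6833 0.007487845731775607 [ 0.51054111 -0.26106826  0.26067555] [-0.1  0.7 -2.9]
```

View pics/o4.png

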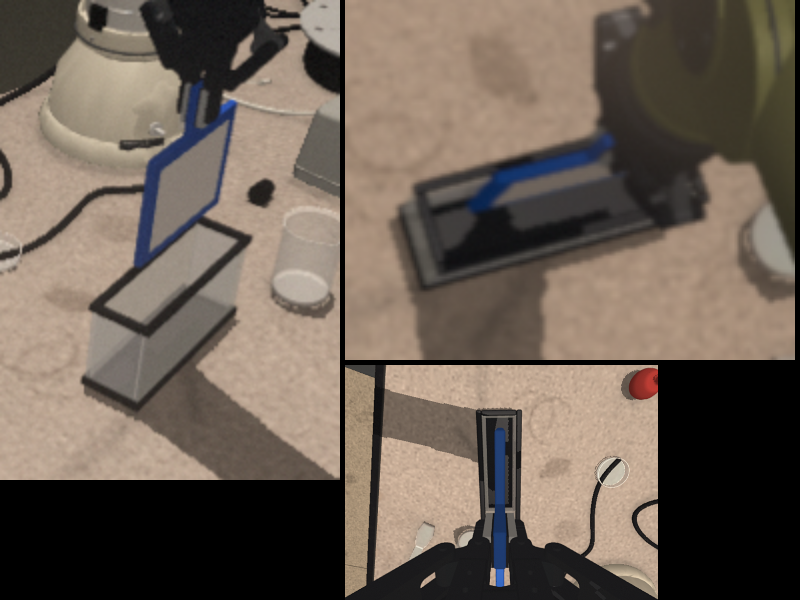

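The carrier hangs parallel to the tank and mid-way across it: the wrist view shows the blue edge between the long rims, with rim end corners near full-res (270,94) and (360,94). I'll lower with contact sensing.

Run:
```python
from h import *
import pickle
p=pickle.load(open("w4.pkl","rb"));a,b=onz(p,(270,94),.1),onz(p,(360,94),.1);m=(a+b)/2
y=np.array([-np.sin(np.radians(12.9)),np.cos(np.radians(12.9))]);d=m[:2]-[.510,-.261];print("rim end along y, across:",d@y,d@[y[1],-y[0]])
arm.move_linear([.510,-.261,.15],v=0.08,stop_force=8);print(arm.sense()["position"])
print(arm.move_linear([.510,-.261,.118],v=0.02,stop_force=4));arm.sleep(.3)
s=arm.sense();print(s["t"],s["opening"],s["position"],np.round(s["wrist_force"],1))
S=imaging.read_camera("scene")[60:300,330:500];T=imaging.read_camera("top")[190:310,370:520];W=imaging.read_camera("wrist")
o=np.zeros((600,800,3),np.uint8);o[:480,:340]=cv2.resize(S,None,fx=2,fy=2);o[:360,345:795]=cv2.resize(T,None,fx=3,fy=3);o[365:600,345:658]=cv2.resize(W,(313,235))
cv2.imwrite("pics/o5.png",o[:,:,::-1])
```

```text
rim end along y, across: 0.0921605392110227 0.0010106166624837473
[ 0.51040191 -0.26110622  0.15051831]
True
18.7333 0.007612347302871449 [ 0.51016588 -0.26076388  0.12726091] [0.4 0.6 5.3]
```

View pics/o5.png

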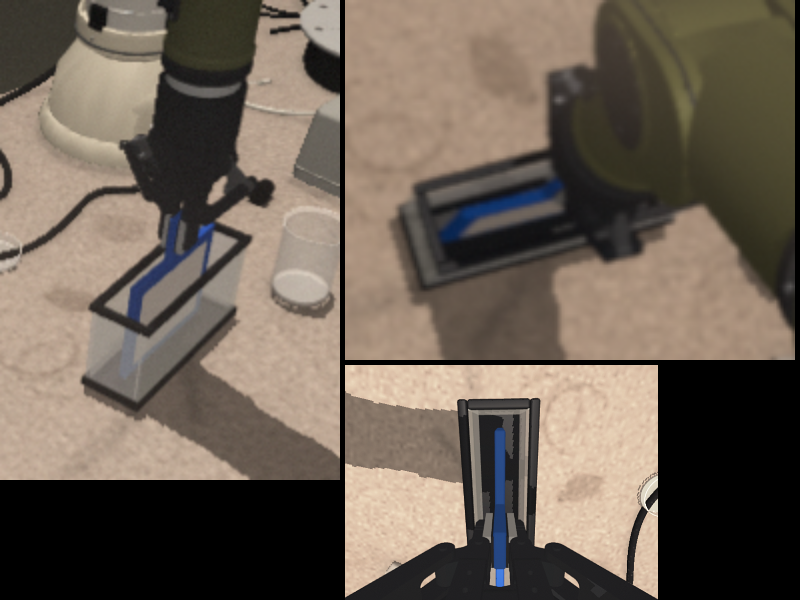

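Contact came at TCP z 0.127 (expected about 0.13), with the carrier inside the rim and centred. I'll open in stages, withdraw upward and check.

Run:
```python
from h import *
for o in (.016,.03,.05,.07,.085): arm.gripper_to(o)
arm.sleep(.4);s=arm.sense();print(s["t"],s["opening"],np.round(s["wrist_force"],1))
arm.move_linear([.510,-.261,.30],v=0.08,stop_force=8)
p=arm.sense()["position"];print(p)
arm.move_linear([.45,-.10,.36],v=0.15)
arm.sleep(.3);s=arm.sense();print(s["t"],np.round(s["wrist_force"],1))
S=imaging.read_camera("scene")[110:350,110:510];T=imaging.read_camera("top")[200:300,170:520]
o=np.zeros((600,800,3),np.uint8);o[:400,:667]=cv2.resize(S,(667,400));o[400:,:700]=cv2.resize(T,None,fx=2,fy=2)
cv2.imwrite("pics/o6.png",o[:,:,::-1])
```

```text
20.7917 0.08516267734634347 [ 1.  -0.4  0.4]
[ 0.50979224 -0.26095926  0.29966677]
24.775 [ 0.2 -0.2 -0.1]
```

View pics/o6.png

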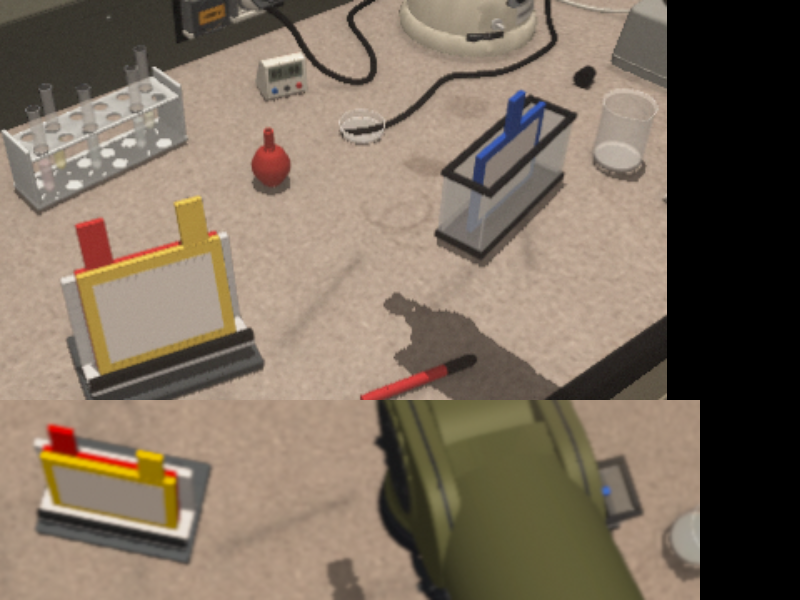

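Blue stands in the tank, leaning slightly, with its tab above the rim. Red and yellow are still leaning in the stand. The arm is clear, so I'm handing in.

```bash
python3 -c "
from plant import arm
print(arm.sign_off(),arm.sense()['t'])"
```

```text
the job is handed in; nothing more can be done
the job is handed in; nothing more can be done
```

The blue carrier is standing on the floor of the tank, let go only after it touched down, and the job was handed in. The last clock reading before that was 24.8 s of the 42 s allowed.

- **Drawing out:** I pinched the blue tab front to back and drew it 190 mm along its own lean. The wrist force stayed within about 2 N at the checks along the way.
- **Lowering:** I levelled it over the tank and lowered it until it touched at TCP z 0.127, against an expected 0.13. I then opened the gripper in stages and withdrew straight up.
- **Last checks:** The final scene picture shows blue inside the rim, leaning slightly against a long wall. Red and yellow are still leaning in the stand, and the wrist force is about zero.
- **Disagreements:** The wrist camera put the tab about 2 mm off the mid-line between the pads, which I corrected before gripping. In the final top view the arm hid most of the tank, so the placing there rests mainly on the scene picture.

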